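Eject the sampler's filter slide with the pin tool

TASK

The air sampler's filter slide has to come out for inspection. Take the pin tool out of the tool holder, press the recessed release button in the slide down with it and, keeping the button held down, push the slide out with the pin until it stops; then stand the pin tool back in the hole it came from. Leave the brush in the holder alone.

Things in the scene. Friction and masses are not known exactly. Their poses are not given: they have to be found in the camera images.
- pin_tool: Pin tool, 100 mm tall, 60 g, standing upright in one of the two holes of the tool holder (either one). A flat rectangular black grip, 16 mm (its x) by 30 mm (its y), reaches from 5 to 55 mm above the origin; below it a round steel flange, 38 mm wide and 5 mm thick, which rests on the holder's top; below that a straight steel pin 8 mm thick and 45 mm long. Origin: centre of the flange's underside. z up along the tool.
- pin_tip (a point): Lower end of the pin tool's pin, on its axis, 45 mm below the tool's origin.
- sampler: Grey air sampler fixed to the table, 110 mm (x) by 150 mm (y), 60 mm high, with a short nozzle on its -y end face. Origin: centre of its underside. A channel along its y axis holds the filter slide, a grey bar 51 mm wide whose top is 56 mm above the table, with a black grille on its +y half and a square recess on its -y half. The slide comes out along the sampler's own +y, through the end face opposite the nozzle.
- button_face (a point): Centre of the top face of the release button: a steel disc 25 mm across at the bottom of the filter slide's square recess (26 by 26 mm, open upward). At rest the face is 10 mm below the slide's top, 46 mm above the table. It travels along with the slide.
- release_button (a joint): How far the release button is pressed down, 0 (up) to 0.010 m (bottom). A spring raises it: 1.5 N at the start, 4 N at the bottom. The slide is free only while the button is down by more than 0.005 m; let up on the way, it catches on the next of several teeth, 11 mm apart.
- filter_slide (a joint): How far the filter slide is out, 0 (home) to 0.045 m (its stop), along the sampler's +y. Friction 1.5 N, no spring. The pin moves it by bearing on the recess's wall.
- tool_holder: Aluminium rack fixed to the table, 66 mm (x) by 140 mm (y), top 75 mm above the table. Origin: centre of its underside. Two through holes 24 mm wide lie on its y axis, 35 mm either side of the middle.
- brush: Dust brush with a round black knob (30 mm wide, its top 46 mm above the origin) standing in the holder's other hole by a flange like the pin tool's, above a bristle head 18 mm thick. Not needed. Origin: centre of the flange's underside.

How it is judged:
By the outcome, as a careful person would: the job done as asked, in the order asked, and still so for the second after the job is handed in, with the robot touching nothing.
It also fails if it takes over 58 s, if anything falls off the work surface, if the arm or the gripper's body presses on something with over 40 N, if the wrist force passes 120 N, or if a joint passes its speed limit or range.

ROBOT

A 6-joint arm with a two-finger parallel gripper is mounted at the origin on a cart in front of the work surface, level with it; the furniture and walls round the work are solid. World frame = base frame: x ahead of the robot, y to its left, z up, the work surface at z = 0. Lengths are in m, angles in rad, forces in N, time in s.
With the tool pointing down it reaches from about 0.25 to 0.775 m from the base axis. Payload 4 kg.
Tool frame: the origin (TCP) lies at the centre of the arm's flange, where the gripper is bolted on; the fingertips stand 199 mm ahead of it and the grasp point (between the pads) lies 180 mm ahead of it (robot.tcp_to_tips is the distance from the TCP to the fingertips, in m); z points along the fingers, y is the line along which they close (so a half turn about z gives the same grasp; the last joint's range is limited). The gripper opens to 94 mm and grips with 3 to 60 N. Pads are 16 mm wide; open, the fingers measure 119 mm over their backs; the gripper's body (75 mm by 177 mm) begins 78 mm behind the grasp point.
Start: joints at [-1.254, 0.087, 1.371, -0, 1.684, -0.103], TCP at [0.224, -0.502, 0.405] pointing down, gripper open.
Joint ranges: [-3.1, 3.1], [-0.76, 2.03], [0.27, 2.55], [-1.08, 4.22], [0.17, 2.65], [-2.57, 2.57]. Speed limits (rad/s): [2.79, 2.79, 3.14, 3.14, 3.14, 3.14].

INTERFACE

Orientations are given as [roll, pitch, yaw] about the fixed x, y, z axes, in that order (R = Rz(yaw) Ry(pitch) Rx(roll)).
In Python, from bench import telemetry, snapshot, ticket, robot gives the robot as it stands.
- The arm moves only by the tool apply_moves, never from a script. Its argument "moves" is a list that holds one entry, the list of rows, each a list of 5 numbers: the shift along the tool's x, y, z in units of 50 mm (1.0 is 50 mm), then the turn about the tool's z in units of 10 degrees (1.0 is 10 degrees), then the closure, from 0 (fully open) to 1 (shut). A call has 1 to 10 rows; each row is the pose to reach, as a shift and turn from the pose commanded when the call began, along the tool's axes at that moment; what a row does not reach only later rows make up. A row lasts 1/8 s, in which the tool goes at most 62.5 mm and 10.7 degrees, less where a joint would pass 70% of its speed; a pose out of reach is approached as far as the arm can. A call with a gripper value outside its range is refused whole. The fingers move at their own pace and stop on an object; the grip force is fixed at half the most. Time passes only in rows, so rows that repeat a pose let the fingers close. It gives the time, the measured TCP pose, the force, the opening and the grip force at its end, in the units of the state.
- telemetry.get_obs(): the state, without advancing time (a new reading comes with each control period).
- snapshot(name): name is "side" or "top"; returns a dict with "image" (400x640x3 uint8, red, green, blue), "fovy" (degrees; the focal length in pixels is half the picture's height over the tangent of half this angle, whatever the lens; pixels are square), "cx", "cy" (the principal point, pixels), "D" ([k1, k2, p1, p2, k3] as OpenCV has them; the pictures are not rectified), "R" (3x3) and "t" (3): a world point X has camera coordinates R X + t. Camera axes: x right, y down, z forward; pixel columns grow to the right and rows downward; lengths in m; the calibration is good to about 2 mm. A picture is of the moment at which its call begins. There is no depth.
- ticket.close_job(): hands the job in; it is judged then, once.
The state is a dict: "time": time; "joint_positions": joint angles; "qvel": joint speeds; "joint_torque": joint torques, N m; "tool_pos": TCP position; "ee_rot": TCP orientation; "wrist_force": force on the tool from outside, world axes, zero at the start; "wrist_torque": the same for the moment, N m; "width": finger opening in m; "finger_force": force on a finger pad.
Only numpy, scipy, OpenCV 4.12 (cv2) and the standard library are available. Lean on these libraries where they do the work, as an engineer would, in place of code of your own. Each camera call takes 0.05 s, during which the arm holds its last target. There are 200 camera calls.

## Working session

There is one attempt and no reset: what is moved stays moved. The work goes in short steps, Python scripts to look and compute and a tool call to move; the robot and the scene stay as the last step left them, time stands still between calls to the robot, and variables do not carry over. Pictures are saved under pics/ and viewed, at most 10 in all, crops included, and the job is handed in when it is done.

Besides the shell and the picture viewer there is one more tool, called after "Emit:" by a JSON object that holds its "fn" and its "kwargs", one argument or row to a line. apply_moves: Moves the arm, as the interface text tells. Its arguments: {"type":"object","properties":{"moves":{"type":"array","items":{"type":"array","items":{"type":"array","items":{"type":"number"}}}}},"required":["moves"]}

```bash
mkdir -p pics
cat > h.py <<'E'
import numpy as np, cv2
from bench import telemetry, snapshot, ticket, robot
def cam(s):
    f=200/np.tan(np.radians(s["fovy"])/2)
    return np.array([[f,0,s["cx"]],[0,f,s["cy"]],[0,0,1]]),np.array(s["D"],float),np.array(s["R"]),np.array(s["t"])
def ray(s,px):
    K,D,R,t=cam(s)
    p=cv2.undistortPoints(np.array(px,float).reshape(-1,1,2),K,D).reshape(-1,2)
    return -R.T@t,np.c_[p,np.ones(len(p))]@R
def onz(s,px,z):
    o,d=ray(s,px); return o+d*((z-o[2])/d[:,2])[:,None]
def proj(s,X):
    K,D,R,t=cam(s); return cv2.projectPoints(np.array(X,float).reshape(-1,3),cv2.Rodrigues(R)[0],t,K,D)[0].reshape(-1,2)
def save(s,n): cv2.imwrite("pics/"+n,s["image"][:,:,::-1])
E
python3 - <<'E'
from h import *
for n in("top","side"):
    s=snapshot(n); save(s,n+"0.png"); K,D,R,t=cam(s); print(n,K[0,0],s["cx"],s["cy"],D,-R.T@t,R.round(2).tolist()); np.save(n+".npy",s,allow_pickle=True)
print(telemetry.get_obs())
E
```

```text
top 418.76329022140334 320.35537301254834 200.74419154413775 [-0.08236101  0.          0.          0.          0.        ] [0.42598857 0.13934137 1.07544891] [[0.0, -1.0, -0.01], [-0.99, -0.0, -0.11], [0.11, 0.01, -0.99]]
side 495.69193090650305 313.4618114692641 204.92825190470467 [-0.15010585  0.          0.          0.          0.        ] [0.12211175 0.83669881 0.65484548] [[-0.86, -0.52, 0.01], [-0.32, 0.5, -0.8], [0.41, -0.69, -0.59]]
{'time': 0.1, 'joint_positions': array([-1.25409513e+00,  8.78676639e-02,  1.37207625e+00, -3.37615163e-05,
        1.68362201e+00, -1.03121223e-01]), 'qvel': array([-0.00093725, -0.00132341, -0.00263381, -0.00141763, -0.0017127 ,
        0.00048788]), 'joint_torque': array([ 2.62142079e-03, -3.41249549e+01, -3.03302693e+01,  7.20576639e-02,
        3.03692627e-02, -9.63174057e-05]), 'tool_pos': array([ 0.22412678, -0.50214755,  0.40364182]), 'ee_rot': array([-3.13962641e+00, -1.69749828e-04,  4.19818482e-01]), 'wrist_force': array([0.0865243 , 0.4021016 , 0.42557592]), 'wrist_torque': array([-0.06915588, -0.02665156,  0.01659263]), 'finger_force': 0.0, 'width': 0.0937493191744574}
```

View pics/top0.png

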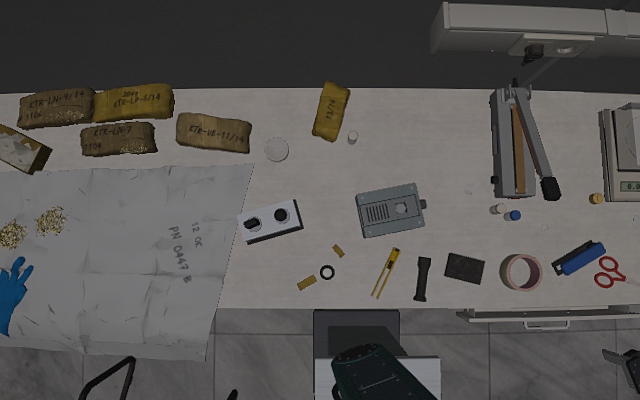

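View pics/side0.png

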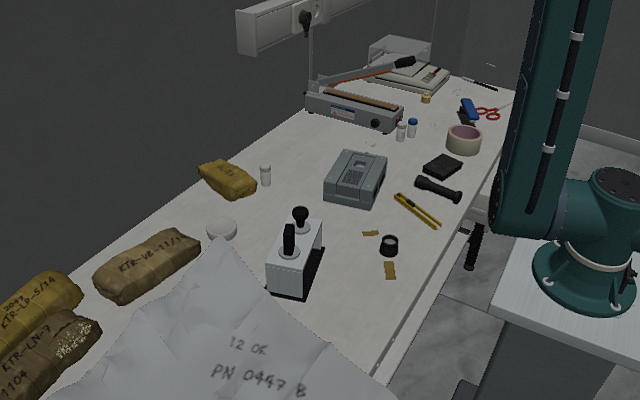

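The top view shows the holder at about (270,221), with the flat grip (the pin tool) at (252,224) and the round knob (the brush) at (280,214). The sampler is at (391,212), its nozzle is to the right at (423,203), and the button is near (401,208). I'll take an enlarged crop to measure more finely.

Run:
```python
from h import *
s=np.load("top.npy",allow_pickle=True).item(); d=np.load("side.npy",allow_pickle=True).item()
a=s["image"][185:255,230:300]; b=s["image"][175:245,345:435]
A=cv2.resize(a,None,fx=5,fy=5,interpolation=cv2.INTER_CUBIC);B=cv2.resize(b,None,fx=5,fy=5,interpolation=cv2.INTER_CUBIC)
out=np.hstack([A,B])[:,:800]; 
out=np.clip(out.astype(float)*1.3,0,255).astype(np.uint8)
cv2.imwrite("pics/crop.png",out[:,:,::-1])
c=d["image"][195:310,255:340]; e=d["image"][140:215,315:395]
C=cv2.resize(c,(425,575),interpolation=cv2.INTER_CUBIC);E=cv2.resize(e,(375,352),interpolation=cv2.INTER_CUBIC)
o=np.zeros((575,800,3),np.uint8);o[:,:425]=C;o[:352,425:]=E;cv2.imwrite("pics/crop2.png",o[:,:,::-1])
# holder: white top contour; dark blobs
g=cv2.cvtColor(s["image"],cv2.COLOR_RGB2GRAY)
for n,(x0,x1,y0,y1) in {"holder":(236,304,190,246)}.items():
    for thr in(50,60):
        m=(g[y0:y1,x0:x1]<thr).astype(np.uint8)
        for c in cv2.findContours(m,cv2.RETR_EXTERNAL,cv2.CHAIN_APPROX_NONE)[0]:
            if cv2.contourArea(c)>30: print(n,thr,cv2.minAreaRect((c+[x0,y0]).astype(np.float32)),cv2.contourArea(c))
    for thr in (165,185,200):
        m=(g[y0:y1,x0:x1]>thr).astype(np.uint8)
        for c in cv2.findContours(m,cv2.RETR_EXTERNAL,cv2.CHAIN_APPROX_NONE)[0]:
            if cv2.contourArea(c)>200: print(n,thr,cv2.minAreaRect((c+[x0,y0]).astype(np.float32)),cv2.contourArea(c))
print(g[215,360:430]); print(g[185:245,390])
```

```text
holder 50 ((251.4451904296875, 223.02056884765625), (8.309921264648438, 14.864226341247559), 69.44395446777344) 97.5
holder 50 ((280.0, 214.5), (11.0, 12.0), 90.0) 105.0
holder 50 ((279.3371276855469, 230.58352661132812), (26.746021270751953, 64.37667083740234), 47.60256576538086) 179.0
holder 60 ((251.4000244140625, 223.30001831054688), (8.944271087646484, 14.758047103881836), 63.43495178222656) 105.5
holder 60 ((280.0, 214.5), (11.0, 12.0), 90.0) 108.0
holder 60 ((271.0631103515625, 222.20816040039062), (29.78375816345215, 58.871498107910156), 73.1416015625) 201.0
[ 78  46  99  85  85  85  84  58  39  94  83  21  66  86  44  53  88  56
  41  93  80  23  67  83  42  56  87  52  45  90  84  84  82  83  83  83
  87  89  84  83  82  82  82  82  82  84  82  82  83  87  83  85  85  89
  95  78  63  50  38  41  66  80  78 116 127 124 125 126 126 126]
[122 129 100  84  83  83  86  86  85  84  84  84  86  84  45  76  83  82
  81  82  82  81  83  82  83  82  83  84  84  85  84  86  86  85  84  89
  60  82  86  85  85  85  85  86  86  84  85  76  88 126 127 126 123 126
 127 124 125 125 124 124]
```

View pics/crop.png

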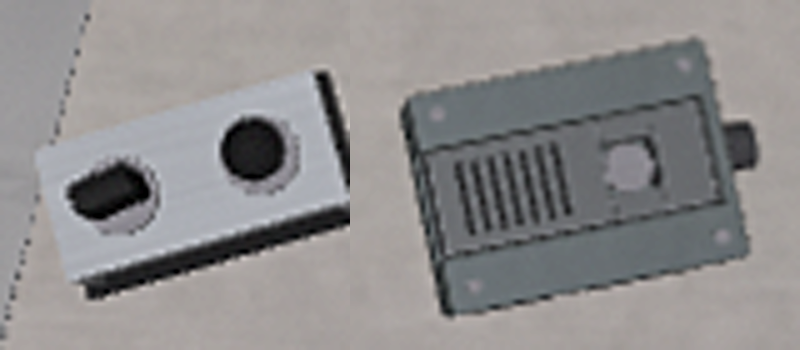

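View pics/crop2.png

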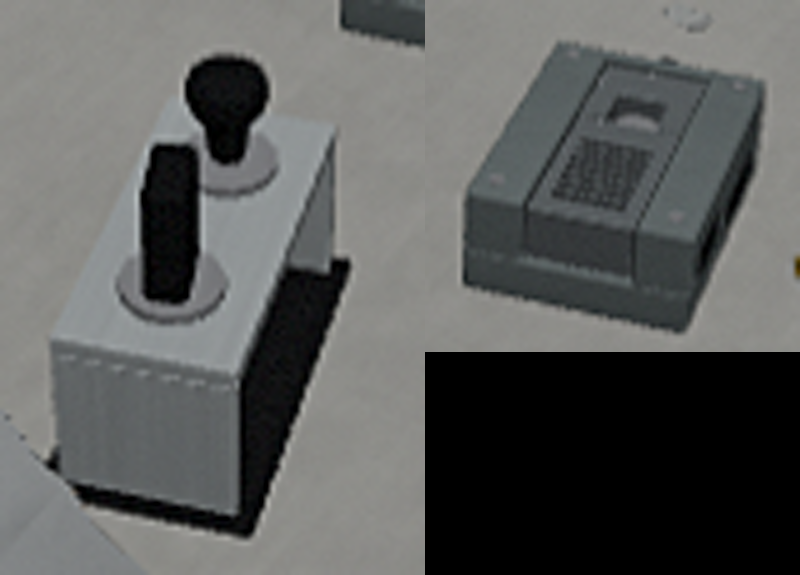

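The left crop shows the grip near (110,190) and the holder top corners near (37,150), (320,70) and (75,280). The right crop shows the button disc near (632,168) and the slide edges running (425,150)–(700,97) and (445,255)–(722,203). The side crop confirms that the near tool is the flat-gripped pin tool, and that the slide exits towards +y.

```bash
cat > m.py <<'E'
from h import *
s=np.load("top.npy",allow_pickle=True).item(); d=np.load("side.npy",allow_pickle=True).item()
def cA(p): p=np.array(p,float); return (p+.5)/5-.5+[230,185]
def cB(p): p=np.array(p,float); return (p-[350,0]+.5)/5-.5+[345,175]
def cent(im,x0,x1,y0,y1,thr):
    g=cv2.cvtColor(im,cv2.COLOR_RGB2GRAY)[y0:y1,x0:x1]; n,l,st,c=cv2.connectedComponentsWithStats((g<thr).astype(np.uint8))
    i=1+np.argmax(st[1:,4]); return c[i]+[x0,y0],st[i]
t,_=cent(s["image"],240,264,214,232,55); print("top",t,_)
u,_=cent(d["image"],281,296,222,256,45); print("side",u,_)
def tri(a,b):
    o1,r1=ray(s,[a]);o2,r2=ray(d,[b]);A=np.c_[r1[0],-r2[0]];k=np.linalg.lstsq(A,o2-o1,rcond=None)[0]
    return o1+k[0]*r1[0],o2+k[1]*r2[0]
print("tool tri",tri(t,u),"onz",onz(s,[t],.105),onz(d,[u],.105))
def ang(a,b): v=b-a; return np.degrees(np.arctan2(v[1],v[0]))
h=onz(s,cA([[37,150],[320,70],[75,280]]),.075); print("holder",h,ang(h[1],h[0]),np.linalg.norm(h[1]-h[0]),np.linalg.norm(h[2]-h[0]))
g=onz(s,cA([[85,220],[150,195],[68,185],[130,160]]),.13);print("grip ang",ang(g[1],g[0]),ang(g[3],g[2]))
e=onz(s,cB([[425,150],[700,97],[445,255],[722,203]]),.056);print("slide",e,ang(e[1],e[0]),ang(e[3],e[2]))
q=onz(s,cB([[408,95],[698,38],[748,255],[448,315]]),.06);print("body",q,ang(q[1],q[0]),ang(q[2],q[3]),q.mean(0))
print("button",onz(s,cB([[632,167]]),.046), "recess",onz(s,cB([[605,135],[657,135],[605,197],[662,187]]),.056))
b=np.array([[ (632-425)/375*80,0]]);
print("side button", onz(d,[[ (637-425)/375*80+315-.5,140+118*75/352-.5]],.046))
E
python3 m.py
```

```text
top [251.41803279 223.07377049] [  4   4  16  11 122]
side [288.64954683 239.01510574] [  2   2  12  32 331]
tool tri (array([0.48187095, 0.30447341, 0.10770793]), array([0.48256661, 0.30483934, 0.10781055])) onz [[0.48202732 0.30493549 0.105     ]] [[0.48441855 0.30210676 0.105     ]]
holder [[0.50401987 0.34534854 0.075     ]
 [0.54303544 0.20931731 0.075     ]
 [0.44178698 0.32563944 0.075     ]] 106.00359729742792 0.14151576497948196 0.06527924947391929
grip ang 111.27990164140424 112.21764427405661
slide [[ 0.5308025   0.04892141  0.056     ]
 [ 0.55728437 -0.08694185  0.056     ]
 [ 0.47941642  0.03954399  0.056     ]
 [ 0.50498022 -0.09663986  0.056     ]] 101.0295500085919 100.63157459819278
body [[ 0.55741201  0.05738524  0.06      ]
 [ 0.58603275 -0.08575339  0.06      ]
 [ 0.47930099 -0.10792259  0.06      ]
 [ 0.45017531  0.03870286  0.06      ]] 101.30724087357004 101.23498611463252 [ 0.51823026 -0.02439697  0.06      ]
button [[ 0.52356857 -0.05450522  0.046     ]] recess [[ 0.53836904 -0.03960031  0.056     ]
 [ 0.53842047 -0.06525512  0.056     ]
 [ 0.50786213 -0.03908554  0.056     ]
 [ 0.51280699 -0.06721439  0.056     ]]
side button [[ 0.52945852 -0.06576546  0.046     ]]
```

```bash
cat > r.py <<'E'
import sys
from h import *
from scipy.spatial.transform import Rotation as Ro
def rel(x,y,z,yaw):
    o=telemetry.get_obs(); R=Ro.from_euler("xyz",o["ee_rot"]).as_matrix()
    u=R.T@(np.array([x,y,z])-o["tool_pos"])/.05
    yw=np.degrees(o["ee_rot"][2]); print("pos",o["tool_pos"].round(4),"rot",np.degrees(o["ee_rot"]).round(2),"t",o["time"],"F",o["wrist_force"].round(2),"w",round(o["width"],4),"j6",round(o["joint_positions"][5],2))
    print("move",u.round(3),"turn",round(-((yaw-yw+180)%360-180)/10,2))
if __name__=="__main__": rel(*map(float,sys.argv[1:]))
E
python3 r.py .482 .3035 .40 110
```

```text
pos [ 0.2241 -0.5021  0.4036] rot [-1.7989e+02 -1.0000e-02  2.4050e+01] t 0.1 F [0.09 0.4  0.43] w 0.0937 j6 -0.1
move [ 11.277 -12.611   0.1  ] turn -8.59
```

Emit:
{"fn": "apply_moves", "kwargs": {
  "moves": [
    [[11.28,-12.61,0,-8.6,0],[11.28,-12.61,0,-8.6,0],[11.28,-12.61,0,-8.6,0],[11.28,-12.61,0,-8.6,0],[11.28,-12.61,0,-8.6,0],[11.28,-12.61,0,-8.6,0],[11.28,-12.61,0,-8.6,0],[11.28,-12.61,0,-8.6,0],[11.28,-12.61,0,-8.6,0],[11.28,-12.61,0,-8.6,0]]
  ]
}}

```text
time: 1.35
tool_pos: [0.4148, 0.0951, 0.4044]
ee_rot: [3.141, 0.001, 1.921]
wrist_force: [1.4, -0.0, 0.1]
width: 0.0944
finger_force: 0.0
```

```bash
python3 r.py .482 .3035 .40 110
```

```text
pos [0.4148 0.0951 0.4044] rot [1.7999e+02 3.0000e-02 1.1007e+02] t 1.35 F [ 1.45 -0.02  0.05] w 0.0944 j6 -0.26
move [3.453 2.693 0.087] turn 0.01
```

Emit:
{"fn": "apply_moves", "kwargs": {
  "moves": [
    [[3.45,2.69,0.1,0,0],[3.45,2.69,0.1,0,0],[3.45,2.69,0.1,0,0],[3.45,2.69,0.1,0,0],[3.45,2.69,0.1,0,0],[3.45,2.69,0.1,0,0],[3.45,2.69,0.1,0,0]]
  ]
}}

```text
time: 2.22
tool_pos: [0.4819, 0.2999, 0.4]
ee_rot: [3.141, 0.0, 1.919]
wrist_force: [-0.0, 0.0, 0.1]
width: 0.094
finger_force: 0.0
```

```bash
python3 r.py .482 .3035 .283 110
python3 - <<'E'
from h import *
for n in("top","side"):
    s=snapshot(n); save(s,n+"1.png")
    print(n,proj(s,[[.482,.3035,.13],[.482,.3035,.2]]))
a=cv2.imread("pics/top1.png")[150:290,190:350];b=cv2.imread("pics/side1.png")[150:290,220:380]
cv2.imwrite("pics/v1.png",cv2.resize(np.hstack([a,b]),(800,350),interpolation=cv2.INTER_CUBIC))
E
```

```text
pos [0.4819 0.2999 0.4   ] rot [1.7998e+02 2.0000e-02 1.0996e+02] t 2.225 F [-0.02  0.01  0.06] w 0.094 j6 0.11
move [0.068 0.027 2.34 ] turn -0.0
top [[250.18820147 222.44459742]
 [244.47513479 220.45005788]]
side [[289.15109359 228.57838942]
 [288.46412842 194.39307345]]
```

View pics/v1.png

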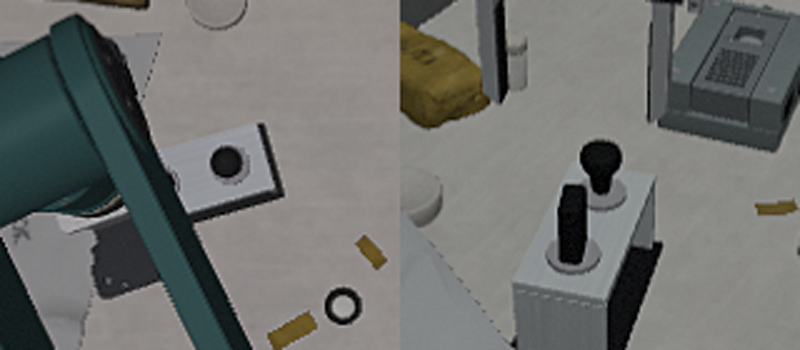

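In the side view the open fingers (crop x≈495 and x≈660) straddle the grip (x≈573), and nothing is in the way of a descent.

Emit:
{"fn": "apply_moves", "kwargs": {
  "moves": [
    [[0.07,0.03,1.0,0,0],[0.07,0.03,2.0,0,0],[0.07,0.03,2.34,0,0],[0.07,0.03,2.34,0,0],[0.07,0.03,2.34,0,1],[0.07,0.03,2.34,0,1],[0.07,0.03,2.34,0,1],[0.07,0.03,2.34,0,1],[0.07,0.03,2.34,0,1],[0.07,0.03,2.34,0,1]]
  ]
}}

```text
time: 3.58
tool_pos: [0.4822, 0.3049, 0.2826]
ee_rot: [-3.141, 0.0, 1.921]
wrist_force: [-0.4, -0.2, -0.1]
width: 0.0374
finger_force: 0.0
```

```bash
python3 r.py .482 .3035 .40 110
```

```text
pos [0.4822 0.3049 0.2826] rot [-179.99    0.    110.05] t 3.575 F [-0.37 -0.21 -0.15] w 0.0374 j6 0.11
move [-0.025 -0.014 -2.349] turn 0.01
```

Still closing; hold on.

Emit:
{"fn": "apply_moves", "kwargs": {
  "moves": [
    [[0,0,0,0,1],[0,0,0,0,1],[0,0,0,0,1],[0,0,0,0,1],[0,0,0,0,1],[0,0,0,0,1]]
  ]
}}

```text
time: 4.32
tool_pos: [0.4822, 0.3049, 0.2826]
ee_rot: [-3.142, 0.0, 1.921]
wrist_force: [0.9, -0.5, -0.4]
width: 0.016
finger_force: 30.0
```

Emit:
{"fn": "apply_moves", "kwargs": {
  "moves": [
    [[0,0,-0.4,0,1],[0,0,-1.0,0,1],[0,0,-1.8,0,1],[0,0,-1.8,0,1],[0,0,-1.8,0,1]]
  ]
}}

```text
time: 4.95
tool_pos: [0.482, 0.3048, 0.3715]
ee_rot: [-3.14, 0.0, 1.921]
wrist_force: [-0.6, 0.6, -0.2]
width: 0.0156
finger_force: 30.0
```

```bash
python3 r.py .524 -.054 .3626 11
python3 - <<'E'
from h import *
o=telemetry.get_obs();p=o["tool_pos"]
s=snapshot("side"); save(s,"side2.png"); np.save("side2.npy",s,allow_pickle=True)
print("pred tip",proj(s,[p-[0,0,.2526],p-[0,0,.2076]]))
c=s["image"][130:270,240:350];cv2.imwrite("pics/v2.png",cv2.resize(c,(471,600),interpolation=cv2.INTER_CUBIC)[:,:,::-1])
E
```

```text
pos [0.482  0.3048 0.3715] rot [-1.7990e+02  2.0000e-02  1.1006e+02] t 4.95 F [-0.56  0.56 -0.19] w 0.0156 j6 0.11
move [-7.029 -1.672  0.182] turn 9.91
pred tip [[288.82896001 234.12493424]
 [288.38003921 212.90216883]]
```

View pics/v2.png

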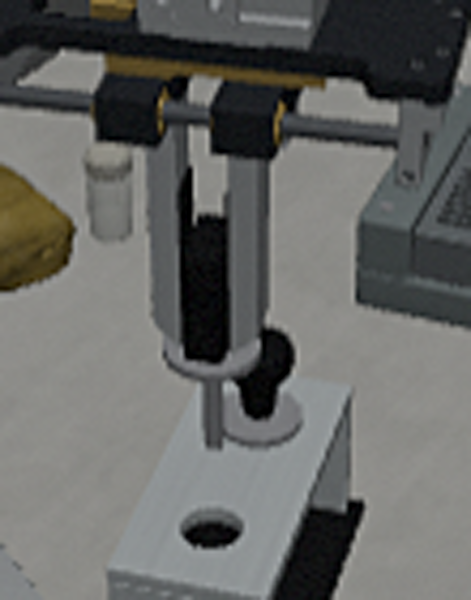

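The side view shows the pin hanging straight, with its tip at crop (213,448), or pixel (289.4,234.1). I predicted (288.8,234.1), so the pin axis lies under the TCP within about 1 mm. I'll lift clear of the brush before crossing.

Emit:
{"fn": "apply_moves", "kwargs": {
  "moves": [
    [[0,0,-0.9,0,1],[-0.5,-0.1,-1.2,0.5,1],[-1.5,-0.3,-1.2,1.5,1],[-2.5,-0.6,-1.2,2.5,1],[-3.5,-0.85,-1.2,3.5,1],[-4.5,-1.1,-1.2,4.5,1],[-5.5,-1.3,-1.2,5.5,1],[-6.3,-1.5,-1.2,6.5,1],[-7.03,-1.67,-1.2,7.5,1],[-7.03,-1.67,-1.2,8.5,1]]
  ]
}}

```text
time: 6.25
tool_pos: [0.5244, -0.0564, 0.4298]
ee_rot: [-3.139, 0.004, 0.427]
wrist_force: [0.1, 0.7, -1.0]
width: 0.0158
finger_force: 30.0
```

```bash
python3 r.py .524 -.054 .3726 11
```

```text
pos [ 0.5244 -0.0564  0.4298] rot [-179.87    0.25   24.48] t 6.25 F [ 0.11  0.68 -0.98] w 0.0158 j6 0.93
move [ 0.018 -0.045  1.145] turn 1.35
```

Emit:
{"fn": "apply_moves", "kwargs": {
  "moves": [
    [[0,0,0.8,1.0,1],[0,0,1.55,1.4,1],[0,0,1.55,1.4,1],[0,0,1.55,1.4,1],[0,0,1.55,1.4,1]]
  ]
}}

```text
time: 6.88
tool_pos: [0.5247, -0.0539, 0.3572]
ee_rot: [3.14, -0.003, 0.194]
wrist_force: [-0.1, 1.5, -0.3]
width: 0.016
finger_force: 30.0
```

```bash
python3 r.py .524 -.054 .3026 11
python3 - <<'E'
from h import *
o=telemetry.get_obs();p=o["tool_pos"]
s=snapshot("side"); save(s,"side3.png"); np.save("side3.npy",s,allow_pickle=True)
print("pred tip",proj(s,[p-[0,0,.2526],p-[0,0,.2076],[.524,-.054,.046],[.524,-.054,.056]]))
c=s["image"][120:220,310:410];cv2.imwrite("pics/v3.png",cv2.resize(c,(600,600),interpolation=cv2.INTER_CUBIC)[:,:,::-1])
E
```

```text
pos [ 0.5247 -0.0539  0.3572] rot [179.92  -0.19  11.09] t 6.875 F [-0.13  1.47 -0.3 ] w 0.016 j6 1.17
move [-0.018 -0.003  1.092] turn 0.01
pred tip [[360.97980222 145.39483748]
 [362.35858127 127.52992952]
 [359.55269518 167.58144514]
 [359.84440081 163.89755473]]
```

View pics/v3.png

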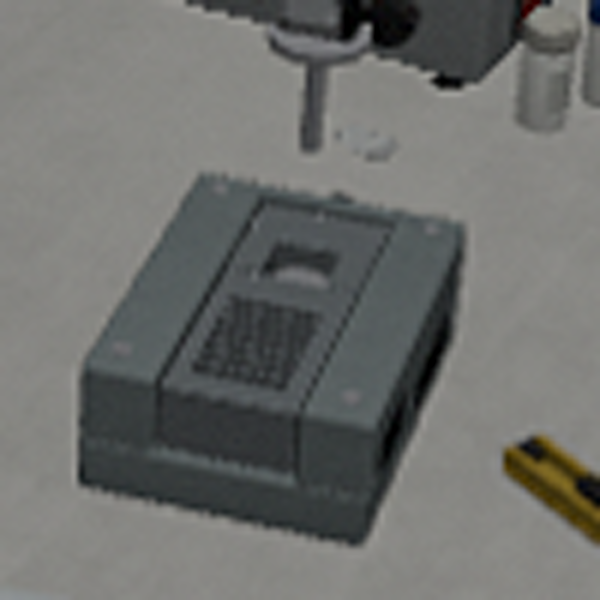

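The side view shows the pin tip at crop (311,150), directly over the recess centre at (300,262). Both agree with the predictions within about 0.8 px, so I'll descend into the recess.

Emit:
{"fn": "apply_moves", "kwargs": {
  "moves": [
    [[0,0,0.5,0,1],[0,0,0.9,0,1],[0,0,0.9,0,1],[0,0,0.9,0,1],[0,0,0.9,0,1]]
  ]
}}

```text
time: 7.55
tool_pos: [0.5247, -0.054, 0.3118]
ee_rot: [3.14, -0.003, 0.193]
wrist_force: [-0.2, 0.5, -1.2]
width: 0.0156
finger_force: 30.0
```

```bash
python3 r.py .524 -.054 .2906 11
```

```text
pos [ 0.5247 -0.054   0.3118] rot [ 1.7993e+02 -1.6000e-01  1.1060e+01] t 7.55 F [-0.22  0.51 -1.17] w 0.0156 j6 1.17
move [-0.016 -0.003  0.424] turn 0.01
```

Emit:
{"fn": "apply_moves", "kwargs": {
  "moves": [
    [[0,0,0.1,0,1],[0,0,0.2,0,1],[0,0,0.3,0,1],[0,0,0.36,0,1],[0,0,0.36,0,1],[0,0,0.36,0,1]]
  ]
}}

```text
time: 8.3
tool_pos: [0.5243, -0.0539, 0.2925]
ee_rot: [3.141, -0.0, 0.193]
wrist_force: [-1.0, -0.0, 2.0]
width: 0.016
finger_force: 30.0
```

Emit:
{"fn": "apply_moves", "kwargs": {
  "moves": [
    [[0,0,0.06,0,1],[0,0,0.06,0,1],[0,0,0.06,0,1],[0,0,0.06,0,1]]
  ]
}}

```text
time: 8.8
tool_pos: [0.5243, -0.0539, 0.2893]
ee_rot: [3.141, -0.0, 0.193]
wrist_force: [-0.8, -0.0, 3.0]
width: 0.0158
finger_force: 30.0
```

```bash
python3 r.py .5134 .001 .2906 11
```

```text
pos [ 0.5243 -0.0539  0.2893] rot [ 1.7999e+02 -1.0000e-02  1.1050e+01] t 8.8 F [-0.78 -0.    3.01] w 0.0158 j6 1.17
move [-0.004 -1.12  -0.026] turn 0.0
```

The button is about 9 mm down at roughly 3.8 N. Now I'll push slowly along tool −y.

Emit:
{"fn": "apply_moves", "kwargs": {
  "moves": [
    [[0,-0.08,0,0,1],[0,-0.16,0,0,1],[0,-0.22,0,0,1],[0,-0.28,0,0,1],[0,-0.34,0,0,1],[0,-0.4,0,0,1],[0,-0.46,0,0,1],[0,-0.46,0,0,1]]
  ]
}}

```text
time: 9.8
tool_pos: [0.5198, -0.0309, 0.2891]
ee_rot: [-3.141, 0.0, 0.193]
wrist_force: [-1.3, -1.2, 2.7]
width: 0.0155
finger_force: 30.0
```

```bash
python3 r.py .5134 .001 .2896 11
python3 - <<'E'
from h import *
s=snapshot("side");save(s,"side4.png")
c=s["image"][120:220,310:410];cv2.imwrite("pics/v4.png",cv2.resize(c,(600,600),interpolation=cv2.INTER_CUBIC)[:,:,::-1])
E
```

```text
pos [ 0.5198 -0.0309  0.2891] rot [-1.7996e+02  1.0000e-02  1.1070e+01] t 9.8 F [-1.25 -1.16  2.72] w 0.0155 j6 1.21
move [-0.003 -0.651 -0.009] turn 0.01
```

View pics/v4.png

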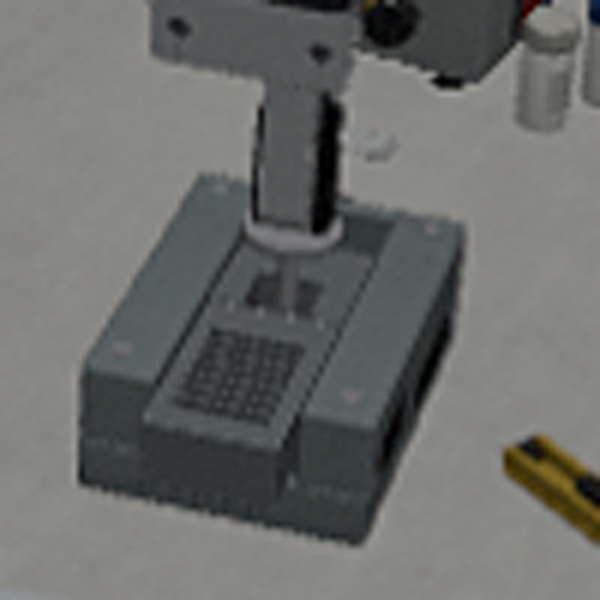

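The picture shows the slide about 14 mm out, with the pin bearing on the +y wall of the recess. I'll continue the push.

Emit:
{"fn": "apply_moves", "kwargs": {
  "moves": [
    [[0,-0.07,0,0,1],[0,-0.14,0,0,1],[0,-0.21,0,0,1],[0,-0.28,0,0,1],[0,-0.35,0,0,1],[0,-0.42,0,0,1],[0,-0.49,0,0,1],[0,-0.54,0,0,1],[0,-0.58,0,0,1],[0,-0.58,0,0,1]]
  ]
}}

```text
time: 11.1
tool_pos: [0.5146, -0.0027, 0.2894]
ee_rot: [-3.142, -0.001, 0.193]
wrist_force: [1.5, -2.3, 2.8]
width: 0.0155
finger_force: 30.0
```

Emit:
{"fn": "apply_moves", "kwargs": {
  "moves": [
    [[0,-0.02,0,0,1],[0,-0.04,0,0,1],[0,-0.04,0,0,1],[0,-0.04,0,0,1]]
  ]
}}

```text
time: 11.6
tool_pos: [0.514, -0.0009, 0.2892]
ee_rot: [3.142, -0.0, 0.193]
wrist_force: [0.9, -2.6, 2.8]
width: 0.016
finger_force: 30.0
```

Emit:
{"fn": "apply_moves", "kwargs": {
  "moves": [
    [[0,-0.02,0,0,1],[0,-0.04,0,0,1],[0,-0.04,0,0,1],[0,-0.04,0,0,1]]
  ]
}}

```text
time: 12.1
tool_pos: [0.5136, 0.0007, 0.2892]
ee_rot: [3.14, 0.0, 0.193]
wrist_force: [1.0, -4.9, 2.6]
width: 0.016
finger_force: 30.0
```

Emit:
{"fn": "apply_moves", "kwargs": {
  "moves": [
    [[0,-0.02,0,0,1],[0,-0.04,0,0,1],[0,-0.04,0,0,1],[0,-0.04,0,0,1]]
  ]
}}

```text
time: 12.6
tool_pos: [0.5134, 0.0017, 0.2892]
ee_rot: [3.137, 0.0, 0.192]
wrist_force: [2.6, -7.6, 0.8]
width: 0.0157
finger_force: 30.0
```

```bash
python3 r.py .5134 .001 .3026 11
python3 - <<'E'
from h import *
s=snapshot("side");save(s,"side5.png")
u=np.array([-.191,.982,0]);q=np.array([.0191*0,0,0])
# expected slide front end upper corners at 45 mm out
c0=np.array([.5181,-.0237,.056]);l=np.array([.982,.191,0])*.0255
for out in(.034,.040,.045): print(out,(proj(s,[c0+u*(.0725+out)+l,c0+u*(.0725+out)-l])-[310,120])*6)
c=s["image"][120:220,310:410];cv2.imwrite("pics/v5.png",cv2.resize(c,(600,600),interpolation=cv2.INTER_CUBIC)[:,:,::-1])
E
```

```text
pos [0.5134 0.0017 0.2892] rot [1.7974e+02 1.0000e-02 1.1020e+01] t 12.6 F [ 2.61 -7.61  0.79] w 0.0157 j6 1.27
move [-0.003  0.016 -0.268] turn 0.0
0.034 [[122.67513184 442.19124782]
 [262.72453149 472.96836741]]
0.04 [[117.22232588 451.45878019]
 [257.83542779 482.49036561]]
0.045 [[112.6409671  459.24488839]
 [253.72669463 490.49120373]]
```

View pics/v5.png

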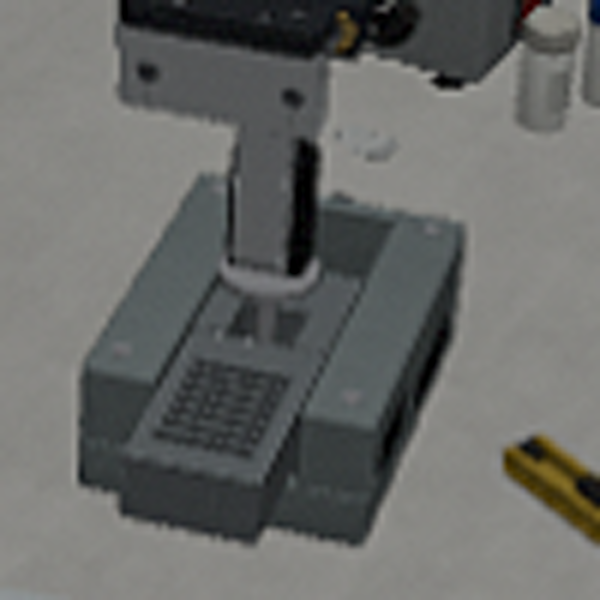

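The picture shows the slide far out, with its front corners near (122,452) and (258,488). I'll check the travel against the home position in the same view.

Run:
```python
from h import *
a=cv2.imread("pics/side3.png");b=cv2.imread("pics/side5.png");s=np.load("side3.npy",allow_pickle=True).item()
# grille centroid (dark) before / after -> plane z=.056
g0=cv2.cvtColor(a,cv2.COLOR_BGR2GRAY);g1=cv2.cvtColor(b,cv2.COLOR_BGR2GRAY)
u=np.array([-.191,.982,0]);c0=np.array([.5181,-.0237,.056]);l=np.array([.982,.191,0])
# brightness profile along slide axis, averaged over a strip across the grille
T=np.arange(-.02,.13,.0005); W=np.linspace(-.012,.012,25)
def prof(g):
    P=proj(s,[c0+u*t+l*w for t in T for w in W]).astype(np.float32)
    return cv2.remap(g,P[:,0].reshape(len(T),-1),P[:,1].reshape(len(T),-1),cv2.INTER_LINEAR).astype(float).mean(1)
p0,p1=prof(g0),prof(g1)
m0=(T>.0)&(T<.074)
best=[]
for k in range(56,100):
    x=p0[m0];y=p1[np.where(m0)[0]+k] if np.where(m0)[0][-1]+k<len(T) else None
    if y is not None: best.append((np.corrcoef(x,y)[0,1],k*.5))
print(sorted(best)[-5:])
```

```text
[(np.float64(0.9362944856590139), 44.0), (np.float64(0.9543785720691502), 46.0), (np.float64(0.9647525157271732), 44.5), (np.float64(0.9731114411832054), 45.5), (np.float64(0.9769504468419646), 45.0)]
```

The grille's shift correlates best at 45.0 mm, so the slide is at its stop. I'll ease the side load while keeping light contact, then lift straight up.

Emit:
{"fn": "apply_moves", "kwargs": {
  "moves": [
    [[0,0.03,0,0,1],[0,0.06,0,0,1],[0,0.06,-0.15,0,1],[0,0.06,-0.35,0,1],[0,0.06,-0.8,0,1],[0,0.06,-1.6,0,1],[0,0.06,-2.4,0,1],[0,0.06,-2.8,0,1],[0,0.06,-2.8,0,1],[0,0.06,-2.8,0,1]]
  ]
}}

```text
time: 13.9
tool_pos: [0.5134, 0.0006, 0.4277]
ee_rot: [-3.14, 0.003, 0.194]
wrist_force: [-0.1, 0.1, -1.5]
width: 0.0157
finger_force: 30.0
```

```bash
python3 - <<'E'
from h import *
s=np.load("side2.npy",allow_pickle=True).item()
g=cv2.cvtColor(s["image"],cv2.COLOR_RGB2GRAY)[246:260,278:300]
n,l,st,c=cv2.connectedComponentsWithStats((g<100).astype(np.uint8))
for i in range(1,n): print(st[i],c[i]+[278,246])
# left/right extremes of the hole rim from crop (181,528),(243,528); centre row
print(onz(s,np.array([[181,527],[243,529],[212,527]])/4.286+[239.6,129.6],.075))
E
python3 r.py .483 .302 .43 110
```

```text
[ 4  3 15  9 92] [289.10869565 253.47826087]
[[0.49428935 0.3096386  0.075     ]
 [0.47227495 0.29729342 0.075     ]
 [0.48361073 0.30295217 0.075     ]]
pos [0.5134 0.0006 0.4277] rot [-1.7988e+02  1.7000e-01  1.1100e+01] t 13.9 F [-0.08  0.09 -1.51] w 0.0157 j6 1.27
move [ 0.563 -6.032 -0.036] turn -9.89
```

Emit:
{"fn": "apply_moves", "kwargs": {
  "moves": [
    [[0.05,-0.6,0,-1,1],[0.15,-1.6,0,-2,1],[0.25,-2.6,0,-3,1],[0.35,-3.6,0,-4,1],[0.45,-4.6,0,-5,1],[0.5,-5.5,0,-6,1],[0.56,-6.03,0,-7,1],[0.56,-6.03,0,-8,1],[0.56,-6.03,0,-9,1],[0.56,-6.03,0,-9.9,1]]
  ]
}}

```text
time: 15.15
tool_pos: [0.4831, 0.3017, 0.4266]
ee_rot: [-3.137, -0.0, 1.927]
wrist_force: [0.2, 0.5, -1.7]
width: 0.0158
finger_force: 30.0
```

Emit:
{"fn": "apply_moves", "kwargs": {
  "moves": [
    [[0,0,0.6,0,1],[0,0,1.2,0,1],[0,0,1.2,0,1],[0,0,1.2,0,1]]
  ]
}}

```text
time: 15.65
tool_pos: [0.4834, 0.3015, 0.3692]
ee_rot: [-3.141, -0.0, 1.921]
wrist_force: [0.1, 0.9, -0.2]
width: 0.016
finger_force: 30.0
```

```bash
python3 r.py .483 .302 .2826 110
python3 - <<'E'
from h import *
o=telemetry.get_obs();p=o["tool_pos"]
s=snapshot("side"); save(s,"side6.png")
print("pred tip",(proj(s,[p-[0,0,.2526],p-[0,0,.2076],[.483,.302,.075]])-[240,130])*4.286+1.5)
c=s["image"][130:270,240:350];cv2.imwrite("pics/v6.png",cv2.resize(c,(471,600),interpolation=cv2.INTER_CUBIC)[:,:,::-1])
E
```

```text
pos [0.4834 0.3015 0.3692] rot [-1.7996e+02 -1.0000e-02  1.1006e+02] t 15.65 F [ 0.1   0.87 -0.25] w 0.016 j6 0.11
move [ 0.013 -0.003  1.732] turn 0.01
pred tip [[212.52294056 446.27080665]
 [210.66800498 355.73372331]
 [214.32636438 525.98911026]]
```

View pics/v6.png

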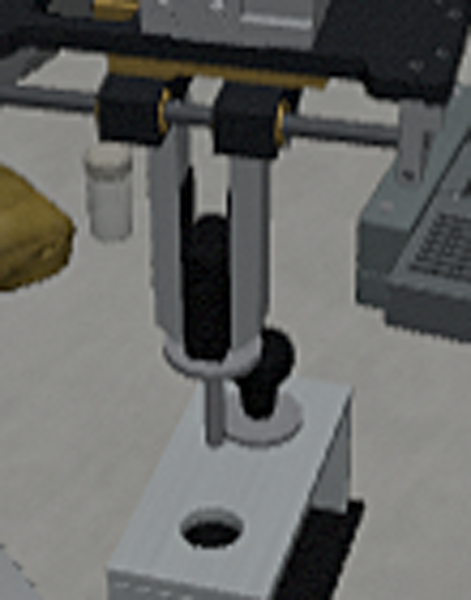

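The tip at (216,446) is directly above the hole at (212,528), and the tool is still upright. I'll lower it now.

Emit:
{"fn": "apply_moves", "kwargs": {
  "moves": [
    [[0,0,0.5,0,1],[0,0,0.9,0,1],[0,0,1.3,0,1],[0,0,1.55,0,1],[0,0,1.65,0,1],[0,0,1.65,0,1],[0,0,1.65,0,1]]
  ]
}}

```text
time: 16.58
tool_pos: [0.4837, 0.3015, 0.2877]
ee_rot: [3.14, -0.0, 1.921]
wrist_force: [-0.5, -0.5, -1.4]
width: 0.0158
finger_force: 30.0
```

Emit:
{"fn": "apply_moves", "kwargs": {
  "moves": [
    [[0,0,0.03,0,1],[0,0,0.04,0,1],[0,0,0.04,0,1]]
  ]
}}

```text
time: 16.95
tool_pos: [0.4834, 0.3013, 0.2847]
ee_rot: [-3.142, 0.0, 1.921]
wrist_force: [-0.6, 0.3, -0.5]
width: 0.0159
finger_force: 30.0
```

Emit:
{"fn": "apply_moves", "kwargs": {
  "moves": [
    [[0,0,0.03,0,1],[0,0,0.05,0,1],[0,0,0.05,0,1],[0,0,0.05,0,1]]
  ]
}}

```text
time: 17.45
tool_pos: [0.4834, 0.3014, 0.2826]
ee_rot: [3.141, 0.0, 1.921]
wrist_force: [-1.2, -0.4, 3.2]
width: 0.016
finger_force: 30.0
```

The flange is seated: there is an upward force and z matches the grasp height. Open the fingers, then rise.

Emit:
{"fn": "apply_moves", "kwargs": {
  "moves": [
    [[0,0,0,0,0.8],[0,0,0,0,0.6],[0,0,0,0,0.3],[0,0,0,0,0.3],[0,0,0,0,0.3],[0,0,0,0,0.3],[0,0,0,0,0.3],[0,0,0,0,0.3]]
  ]
}}

```text
time: 18.45
tool_pos: [0.4834, 0.3013, 0.2821]
ee_rot: [-3.142, 0.0, 1.921]
wrist_force: [0.8, 0.1, 0.2]
width: 0.0655
finger_force: 0.0
```

Emit:
{"fn": "apply_moves", "kwargs": {
  "moves": [
    [[0,0,-0.5,0,0.3],[0,0,-1.3,0,0.3],[0,0,-2.3,0,0.3],[0,0,-3,0,0.3],[0,0,-3,0,0.3],[0,0,-3,0,0.3],[0,0,-3,0,0.3]]
  ]
}}

```text
time: 19.32
tool_pos: [0.4834, 0.3013, 0.4297]
ee_rot: [-3.137, 0.001, 1.921]
wrist_force: [-0.5, 0.5, -0.2]
width: 0.0659
finger_force: 0.0
```

Run:
```python
from h import *
s=snapshot("side"); save(s,"side7.png")
c=s["image"][120:310,230:420];cv2.imwrite("pics/v7.png",cv2.resize(c,(600,600),interpolation=cv2.INTER_CUBIC)[:,:,::-1])
```

```text
(no output)
```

View pics/v7.png

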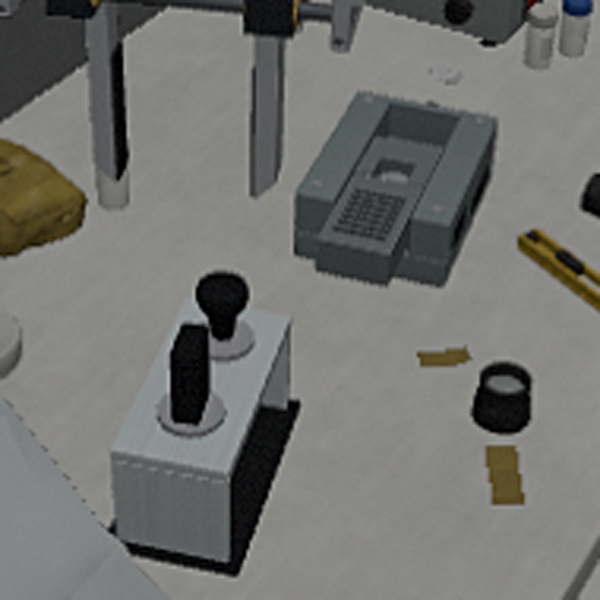

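The tool stands upright at (190,410), the brush is untouched, the slide is out with the button up, and the gripper is clear. I'll confirm the slide travel numerically and hand in.

Run:
```python
from h import *
s=np.load("side3.npy",allow_pickle=True).item()
u=np.array([-.191,.982,0]);c0=np.array([.5181,-.0237,.056]);l=np.array([.982,.191,0])
T=np.arange(-.02,.13,.0005); W=np.linspace(-.012,.012,25); P=proj(s,[c0+u*t+l*w for t in T for w in W]).astype(np.float32).reshape(len(T),-1,2)
p0,p1=[cv2.remap(cv2.imread(f"pics/side{i}.png",0),P,None,cv2.INTER_LINEAR).astype(float).mean(1) for i in(3,7)]
m=np.where((T>0)&(T<.074))[0]
k=max(range(40,105),key=lambda k:np.corrcoef(p0[m],p1[m+k])[0,1]); print(k*.5)
if k>=88: print(ticket.close_job())
```

```text
45.0
the job is handed in; nothing more can be done
None
```

The job is handed in: the filter slide is out 45 mm at its stop, the pin tool is back in its own hole and the brush was left alone, at about 19 s on the robot's clock; I viewed 11 pictures, one over the limit of 10.

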